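# Rock the weighing plate and take the warp out with its levelling screw

## Task

The aluminium weighing plate is warped and rocks on the granite surface plate: press its knob corner down gently until it bottoms, to feel how far it rocks, then turn the black levelling knob clockwise just enough that the screw foot meets the granite and the plate neither rocks nor is jacked out of level. Check it by pressing on the bare plate right beside the knob again (firmly, but never with more than 25 N), and leave the plate and the scale on it where they stand.

Things in the scene. Friction and masses are not known exactly. Their poses are not given: they have to be found in the camera images.
- weighing_plate: aluminium plate 150 x 180 x 10 mm (x by y), about 1.2 kg with all on it. Origin under its centre, level with the soles of its fixed feet, z up; its top is at z = 22 mm. Fixed 16 mm feet at (-62,+75), (+62,-75), (+62,+75) mm; the screw foot is at (-62,-75). A brass weight (32 wide, 40 high) is fixed at (+50,+68). At rest it sits level on the fixed feet, the screw foot 1.5 to 5.5 mm off the granite
- knob_grip (a point): black knurled levelling knob at a plate corner, 30 mm across, grip part 3 to 24 mm above the plate's top; the point is on its upright axis, 14 mm above that top. It turns on the spot, stays where left (0.04 N m); clockwise from above drives the screw foot below it down, 5 mm a turn; stop about 2.5 rad past flush. Nothing on the plate is within 50 mm of its axis
- press_point (a point): bare top of the weighing plate beside the knob, 40 mm from its axis: a good place to press. 2 to 4 N here rocks the plate until the screw foot meets the granite. The point is 67 mm, the screw foot 96 mm, from the line about which it rocks: 1 mm of gap under the screw foot is 0.0105 rad of rock. A gap, or jacking up, of 0.5 mm at the screw foot is still good
- pocket_scale: dark pocket scale 96 x 60 x 16 mm standing loose on the weighing plate; origin under its centre
- surface_plate: dark granite surface plate 200 x 250 x 32 mm on the bench, 3.6 kg; origin under its centre, top at z = 32 mm. Left of it a thin black holder arm, fixed to the bench edge near x = 0.46 m, y = 0.31 m, rises 0.7 m above the bench: draw in before swinging past it

How it is judged:
By the outcome, as a careful person would: the job done as asked, in the order asked, and still so for the second after the job is handed in, with the robot touching nothing.
It also fails if it takes over 72 s, if anything falls off the work surface, if the arm or the gripper's body presses on something with over 40 N, if the wrist force passes 120 N, or if a joint passes its speed limit or range.

## Robot

A 6-joint arm with a two-finger parallel gripper is mounted at the origin on a cart in front of the work surface, level with it; the furniture and walls round the work are solid. World frame = base frame: x ahead of the robot, y to its left, z up, the work surface at z = 0. Lengths are in m, angles in rad, forces in N, time in s.
With the tool pointing down it reaches from about 0.3 to 0.825 m from the base axis. Payload 5.4 kg.
Tool frame: the origin (TCP) lies between the finger pads, 19 mm behind the fingertips; this is the grasp point; z points along the fingers, y is the line along which they close (so a half turn about z gives the same grasp; the last joint's range is limited). The gripper opens to 92 mm and grips with 3 to 60 N. Pads are 20 mm wide; open, the fingers measure 128 mm over their backs; the gripper's body (75 mm by 189 mm) begins 69 mm behind the grasp point.
Start: joints at [0.943, 0.158, 1.597, -0, 1.386, -0.21], TCP at [0.233, 0.526, 0.233] pointing down, gripper open.
Joint ranges: [-2.91, 2.91], [-0.94, 2.29], [0.18, 2.7], [-1.29, 4.43], [0.17, 2.64], [-3, 3]. Speed limits (rad/s): [2.57, 2.57, 3.14, 3.14, 3.14, 3.14].

## Interface

Orientations are given as a 3x3 rotation matrix whose columns are the frame's x, y, z axes.
In Python, from rig import arm, imaging gives the robot as it stands. The module is installed in compiled form; this text tells all that it offers.
- The arm moves only by the tool move_arm, never from a script. Its arguments are lists of equal length, an entry for each row: "travel": the shift along the tool's x, y, z in units of 0.05 m (1.0 is 0.05 m), a list of three; "rot": the turn, a rotation vector about the tool's x, y, z in units of 5 degrees (1.0 is 5 degrees), a list of three. In form: {"travel": [[tx, ty, tz], ...], "rot": [[rx, ry, rz], ...]}. A call has 1 to 5 rows; each row shifts and turns the commanded pose from where the row before left it, along the tool's axes as they then stand; what a row does not reach is not made up. A row lasts 1/10 s, in which the tool goes at most 50 mm and 8.59 degrees, less where a joint would pass 70% of its speed; a pose out of reach is approached as far as the arm can. A call with a number of a shift or a turn outside -1 to 1 is refused whole. A call with a gripper value outside its range is refused whole. "claw" is the closure, from -1 (fully open) to 1 (shut), set as the call begins (left out, the last holds). The fingers move at their own pace and stop on an object; "grip_force" is the grip in N (left out, the last holds). Time passes only in rows, so rows that do not move let the fingers close. It gives the time, the measured TCP pose, the force, the opening and the grip force at its end, in the units of the state.
- arm.read_state(): the state, without advancing time (a new reading comes with each control period).
- imaging.snapshot(name): name is "side" or "top" or "wrist"; returns a dict with "frame" (400x640x3 uint8, blue, green, red), "range_z" (400x640 float32, m along the optical axis (not along the pixel's ray), 0 where there is no reading), "K" (3x3 intrinsics, pixels), "k1" (the pictures are not rectified: a ray, as slopes to the right and down, at radius r is drawn at 1 + k1 r^2 times it, then the intrinsics apply), "rvec" (rotation vector, rad) and "tvec" (3), from world to camera coordinates, as OpenCV has them. Camera axes: x right, y down, z forward; pixel columns grow to the right and rows downward; lengths in m; the calibration is good to about 2 mm. A picture is of the moment at which its call begins.
- arm.close_job(): hands the job in; it is judged then, once.
The state is a dict: "clock": time; "qpos": joint angles; "dq": joint speeds; "joint_torque": joint torques, N m; "tcp_pos": TCP position; "tcp_rot": TCP orientation; "wrist_force": force on the tool from outside, world axes, zero at the start; "torque": the same for the moment, N m; "grip_width": finger opening in m; "grasp_force": force on a finger pad.
Only numpy, scipy, OpenCV 4.12 (cv2) and the standard library are available. Lean on these libraries where they do the work, as an engineer would, in place of code of your own. Each camera call takes 0.05 s, during which the arm holds its last target. There are 200 camera calls.

## Working session

There is one attempt and no reset: what is moved stays moved. The work goes in short steps, Python scripts to look and compute and a tool call to move; the robot and the scene stay as the last step left them, time stands still between calls to the robot, and variables do not carry over. Pictures are saved under pics/ and viewed, at most 10 in all, crops included, and the job is handed in when it is done.

Besides the shell and the picture viewer there is one more tool, called after "Request:" as a command line: name --argument value ..., lists and objects as JSON in quotes. move_arm: Moves the arm, as the interface text tells. Shifts and turns lie within -1 to 1; 1 stands for 0.05 m of shift or 5 degrees of turn. Its arguments: {"type":"object","properties":{"travel":{"type":"array"},"rot":{"type":"array"},"claw":{"type":"number"},"grip_force":{"type":"number"}},"required":["travel","rot"]}

```bash
mkdir -p pics
cat > h.py <<'E'
import numpy as np, cv2
from rig import arm, imaging
def snap(n,save=None):
    s=imaging.snapshot(n)
    if save: cv2.imwrite('pics/'+save,s['frame'])
    return s
def cam(s):
    R=cv2.Rodrigues(np.array(s['rvec'],float))[0]; t=np.array(s['tvec'],float).ravel(); return R,t
def ray(s,uv):
    K=np.array(s['K']);uv=np.array(uv,float).reshape(-1,1,2)
    p=cv2.undistortPointsIter(uv,K,np.array([s['k1'],0,0,0,0.]),None,None,(3,50,1e-10)).reshape(-1,2)
    R,t=cam(s); d=np.c_[p,np.ones(len(p))]@R; return -R.T@t,d
def onz(s,uv,z):
    o,d=ray(s,uv); return o+d*((z-o[2])/d[:,2])[:,None]
def proj(s,P):
    return cv2.projectPoints(np.array(P,float).reshape(-1,3),np.array(s['rvec'],float),np.array(s['tvec'],float),np.array(s['K']),np.array([s['k1'],0,0,0,0.]))[0].reshape(-1,2)
def cloud(s):
    h,w=s['range_z'].shape; u,v=np.meshgrid(np.arange(w),np.arange(h))
    o,d=ray(s,np.c_[u.ravel(),v.ravel()]); return (o+d*s['range_z'].ravel()[:,None]).reshape(h,w,3)
E
python3 - <<'E'
from h import *
for n in('top','side'):
    s=snap(n,n+'0.png'); R,t=cam(s); print(n,-R.T@t,R[2],s['K'][0][0],s['k1'])
st=arm.read_state()
print({k:np.round(v,3).tolist() for k,v in st.items()})
E
```

```text
top [0.50771273 0.0163582  0.91824259] [ 0.09357885  0.01805802 -0.99544809] 404.3047953356641 0.024180746382639142
side [0.38985882 0.64411796 0.60190077] [ 0.21190876 -0.7295293  -0.65029353] 363.7430857775904 -0.07622184787666585
{'clock': 0.1, 'qpos': [0.943, 0.159, 1.598, -0.0, 1.386, -0.21], 'dq': [0.001, -0.0, -0.004, 0.002, -0.003, 0.0], 'joint_torque': [0.0, -38.65, -32.296, 0.07, 0.034, -0.0], 'tcp_pos': [0.233, 0.525, 0.232], 'tcp_rot': [[-0.914, 0.406, -0.001], [0.406, 0.914, -0.001], [0.0, -0.002, -1.0]], 'wrist_force': [0.455, -0.472, 0.408], 'torque': [-0.012, 0.035, 0.023], 'grasp_force': 0.0, 'grip_width': 0.092}
```

View pics/top0.png

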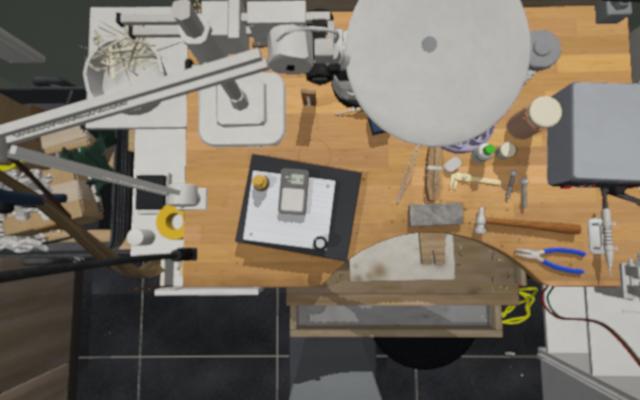

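View pics/side0.png

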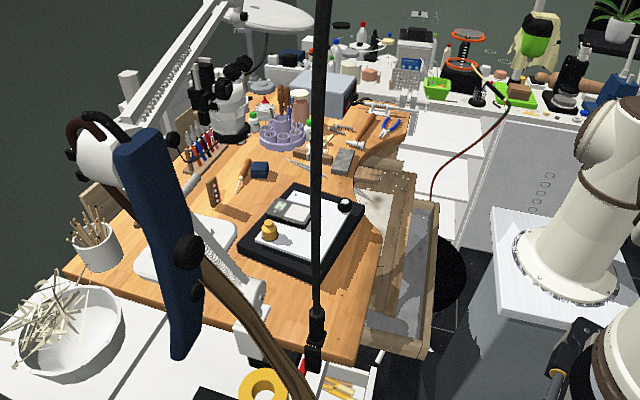

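The top view shows the plate near (290,207), the brass weight at (260,182), the scale at (293,192) and the knob at (320,243). The side view shows the knob at (345,205), the brass weight at (269,230), and the black holder arm as the upright at about x=315.

Run:
```python
from h import *
s=snap('top'); f=s['frame']
g=cv2.cvtColor(f,cv2.COLOR_BGR2GRAY)
C=cloud(s)
print('approx',np.round(onz(s,[[320,243],[260,182],[293,192]],[.078,.094,.07]),4))
# granite/plate outline
P=onz(s,[[250,155],[361,172],[347,261],[236,243]],.032);print(np.round(P,3))
sub=f[140:275,225:375]
cv2.imwrite('pics/top_crop.png',cv2.resize(sub,None,fx=5,fy=4.4,interpolation=cv2.INTER_CUBIC)[:594])
d=snap('side'); 
print('side knob',np.round(onz(d,[[345,205]],.078),4))
cv2.imwrite('pics/side_crop.png',cv2.resize(d['frame'][175:285,230:375],None,fx=5,fy=5,interpolation=cv2.INTER_CUBIC))
print('heights', np.round(C[243,314:327,2],3), np.round(C[210:216,310:316,2].mean(),4), np.round(C[252,335:350,2],3))
```

```text
approx [[0.5028 0.031  0.078 ]
 [0.6288 0.1537 0.094 ]
 [0.6104 0.0876 0.07  ]]
[[ 0.699  0.187  0.032]
 [ 0.658 -0.06   0.032]
 [ 0.463 -0.027  0.032]
 [ 0.504  0.216  0.032]]
side knob [[0.4986 0.0448 0.078 ]]
heights [0.079 0.081 0.079 0.08  0.078 0.076 0.079 0.077 0.08  0.077 0.078 0.077
 0.08 ] 0.0542 [ 0.033  0.033  0.029  0.033  0.033  0.031  0.033  0.034  0.032  0.031
  0.029  0.033  0.033  0.032 -0.002]
```

View pics/top_crop.png

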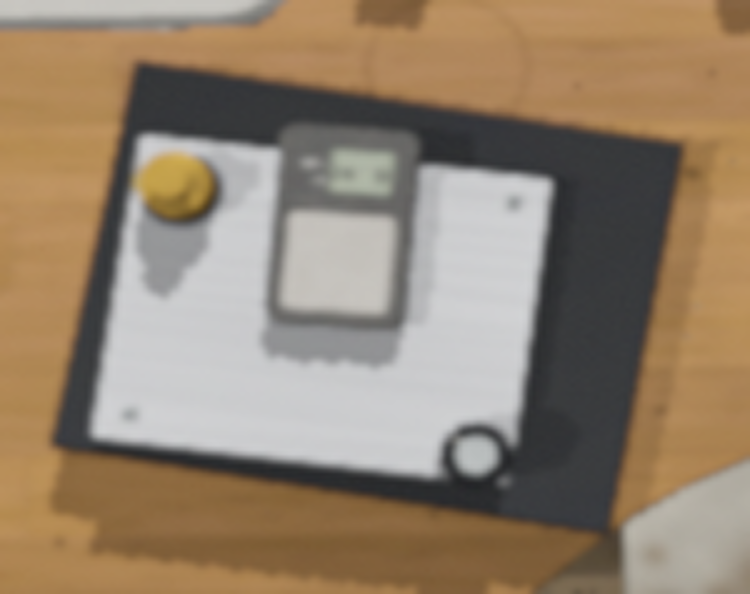

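View pics/side_crop.png

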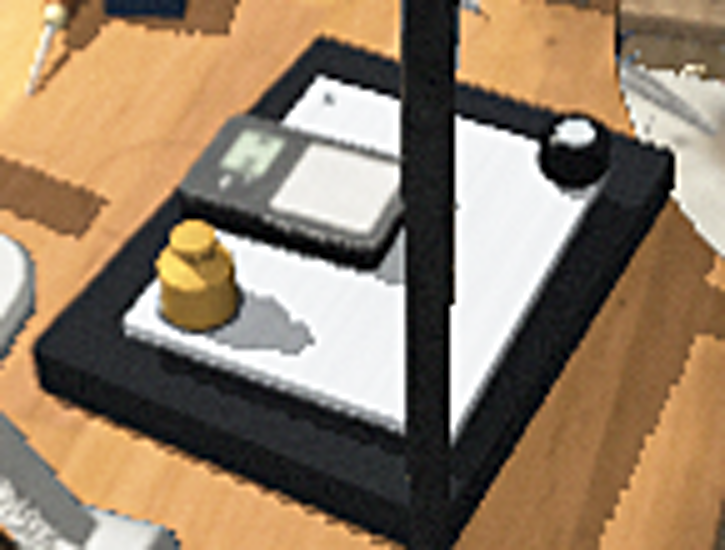

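Request:
move_arm --travel '[[0,-0.78,0],[0,-0.78,0],[0,-0.78,0],[0,-0.78,0],[0,-0.78,0]]' --rot '[[0,0,0],[0,0,0],[0,0,0],[0,0,0],[0,0,0]]' --claw 1 --grip_force 10

```text
clock: 0.7
tcp_pos: [0.1534, 0.3459, 0.2329]
tcp_rot: [[-0.914, 0.405, -0.0], [0.405, 0.914, -0.0], [0.0, -0.001, -1.0]]
wrist_force: [0.2, -0.7, 0.6]
grip_width: 0.054
grasp_force: 0.0
```

Request:
move_arm --travel '[[-0.71,-0.38,0],[-0.71,-0.38,0],[-0.71,-0.38,0],[-0.71,-0.38,0],[-0.71,-0.38,0]]' --rot '[[0,0,0],[0,0,0],[0,0,0],[0,0,0],[0,0,0]]'

```text
clock: 1.2
tcp_pos: [0.2785, 0.1871, 0.2334]
tcp_rot: [[-0.914, 0.406, 0.001], [0.406, 0.914, 0.0], [-0.001, 0.001, -1.0]]
wrist_force: [0.5, 0.3, -0.2]
grip_width: 0.014
grasp_force: 0.0
```

Request:
move_arm --travel '[[-0.71,-0.38,0],[-0.71,-0.38,0],[-0.71,-0.38,0],[-0.71,-0.38,0],[-0.71,-0.38,0]]' --rot '[[0,0,0],[0,0,0],[0,0,0],[0,0,0],[0,0,0]]'

```text
clock: 1.7
tcp_pos: [0.4023, 0.028, 0.2333]
tcp_rot: [[-0.914, 0.406, 0.0], [0.406, 0.914, 0.0], [-0.0, 0.0, -1.0]]
wrist_force: [1.2, 0.7, 0.6]
grip_width: 0.0001
grasp_force: 0.0
```

Run:
```python
from h import *
s=snap('wrist','wrist0.png'); R,t=cam(s); print(-R.T@t,R[2],s['K'][0][0],s['k1'])
st=arm.read_state()
print({k:np.round(v,3).tolist() for k,v in st.items()})
```

```text
[0.34116141 0.05472617 0.38421956] [ 0.22065042 -0.09672082 -0.97054545] 283.9087822760029 0.004606927303643047
{'clock': 1.75, 'qpos': [-0.239, -0.312, 2.04, -0.003, 1.411, -1.388], 'dq': [0.092, -0.062, 0.049, 0.039, 0.058, 0.133], 'joint_torque': [8.987, -23.931, -28.724, 1.405, 1.329, -0.124], 'tcp_pos': [0.405, 0.024, 0.233], 'tcp_rot': [[-0.912, 0.409, 0.002], [0.409, 0.912, -0.003], [-0.003, -0.002, -1.0]], 'wrist_force': [-0.557, -2.858, 0.187], 'torque': [-0.085, 0.072, 0.027], 'grasp_force': 0.0, 'grip_width': 0.001}
```

View pics/wrist0.png

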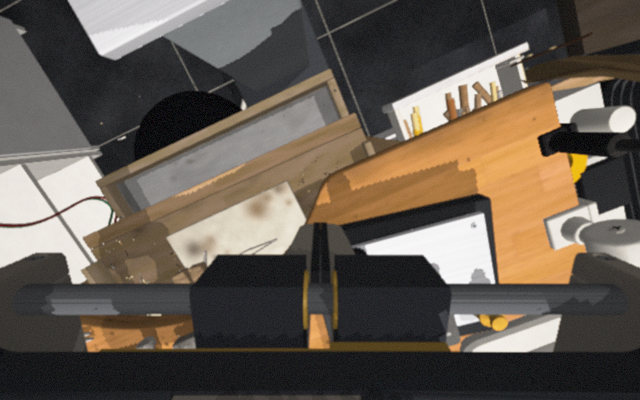

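The wrist view shows the camera on the tool's +x side, with the fingers at the bottom of the picture (320,300). I'll move over the press point and turn so that side faces the knob.

Request:
move_arm --travel '[[-0.53,0.56,0.5],[-0.53,0.56,0.5],[-0.53,0.56,0.5],[0,0,0],[0,0,0]]' --rot '[[0,0,0],[0,0,0],[0,0,0],[0,0,-1],[0,0,-1]]'

```text
clock: 2.25
tcp_pos: [0.5075, 0.0748, 0.1556]
tcp_rot: [[-0.972, 0.237, -0.005], [0.237, 0.972, 0.0], [0.005, -0.001, -1.0]]
wrist_force: [0.1, 0.3, 0.7]
grip_width: 0.0007
grasp_force: 0.0
```

Request:
move_arm --travel '[[0,0,0],[0,0,0],[0,0,0],[0,0,0],[0,0,0]]' --rot '[[0,0,-1],[0,0,-1],[0,0,-1],[0,0,-1],[0,0,-1]]'

```text
clock: 2.75
tcp_pos: [0.508, 0.0744, 0.1582]
tcp_rot: [[-0.981, -0.195, -0.0], [-0.195, 0.981, 0.0], [0.0, 0.0, -1.0]]
wrist_force: [0.5, -0.3, 0.0]
grip_width: 0.0004
grasp_force: 0.0
```

Request:
move_arm --travel '[[0,0,0],[0,0,0],[0,0,0],[0,0,0],[0,0,0]]' --rot '[[0,0,-1],[0,0,-1],[0,0,-1],[0,0,-1],[0,0,-1]]'

```text
clock: 3.25
tcp_pos: [0.508, 0.0744, 0.1582]
tcp_rot: [[-0.806, -0.592, -0.0], [-0.592, 0.806, 0.0], [0.0, 0.0, -1.0]]
wrist_force: [-0.6, -0.3, 0.1]
grip_width: 0.0008
grasp_force: 0.0
```

Request:
move_arm --travel '[[0,0,0],[0,0,0],[0,0,0],[0,0,0],[0,0,0]]' --rot '[[0,0,-1],[0,0,-1],[0,0,-1],[0,0,-1],[0,0,-1]]'

```text
clock: 3.75
tcp_pos: [0.508, 0.0743, 0.1581]
tcp_rot: [[-0.481, -0.877, -0.0], [-0.877, 0.481, 0.0], [0.0, 0.0, -1.0]]
wrist_force: [-0.2, -0.2, -0.0]
grip_width: 0.0008
grasp_force: 0.0
```

Request:
move_arm --travel '[[0,0,0],[0,0,0],[0,0,0]]' --rot '[[0,0,-1],[0,0,0],[0,0,0]]'

```text
clock: 4.05
tcp_pos: [0.5081, 0.0743, 0.1582]
tcp_rot: [[-0.408, -0.913, -0.0], [-0.913, 0.408, 0.0], [0.0, 0.0, -1.0]]
wrist_force: [-0.6, 0.2, -0.3]
grip_width: 0.0006
grasp_force: 0.0
```

Run:
```python
from h import *
s=snap('wrist','wrist1.png'); R,t=cam(s); print(-R.T@t,R[2])
st=arm.read_state()
print({k:np.round(v,4).tolist() for k,v in st.items()})
print(np.round(proj(s,[[.503,.031,.078],[.503,.031,.054]]),1))
```

```text
[0.48112174 0.01230962 0.30918626] [ 0.09843867  0.22063386 -0.97037649]
{'clock': 4.1, 'qpos': [-0.0906, 0.0711, 1.8461, 0.0, 1.2246, -2.8127], 'dq': [0.0004, 0.0003, -0.0012, 0.0002, -0.0012, -0.0069], 'joint_torque': [0.0139, -33.2084, -30.348, -0.072, 0.0131, 0.0012], 'tcp_pos': [0.5082, 0.0743, 0.1582], 'tcp_rot': [[-0.4073, -0.9133, -0.0002], [-0.9133, 0.4073, 0.0001], [0.0, 0.0002, -1.0]], 'wrist_force': [0.1047, -0.1987, 0.7916], 'torque': [0.0649, 0.1019, -0.003], 'grasp_force': 0.0, 'grip_width': 0.0005}
[[304.7 161. ]
 [306.1 158. ]]
```

View pics/wrist1.png

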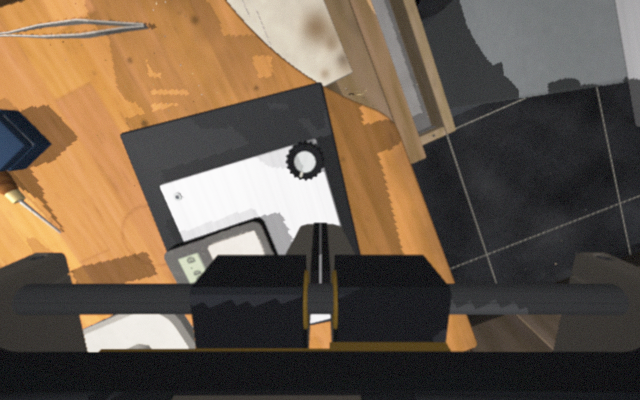

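The wrist view shows the knob at (305,160) with its white cap, the fingertips at about (320,230), and bare plate under the tip. The projection of the top-camera estimate falls on the knob, so the two cameras agree. Next I'll measure the knob exactly.

```bash
cat > knob.py <<'E'
from h import *
def knob(s,p0,r=26):
    f=s['frame']; g=cv2.cvtColor(f,cv2.COLOR_BGR2GRAY); u,v=np.round(p0).astype(int)
    m=np.zeros_like(g); cv2.circle(m,(u,v),r,255,-1)
    C=cloud(s); hi=((C[...,2]>.068)&(C[...,2]<.09)&(m>0)).astype(np.uint8)
    br=((g>130)&(hi>0)).astype(np.uint8)
    out=[]
    for k in (br,hi):
        n,l,st,c=cv2.connectedComponentsWithStats(k)
        i=1+st[1:,4].argmax(); z=np.median(C[...,2][l==i])
        out.append((c[i],st[i,4],z,onz(s,c[i],z)[0],onz(s,c[i],.078)[0]))
    return out
E
python3 - <<'E'
from knob import *
for n,p,r in(('wrist',(305,160),26),('top',(320.4,243.4),12)):
    s=snap(n)
    for o in knob(s,p,r): print(n,np.round(o[0],1),o[1],round(float(o[2]),4),np.round(o[3],4),np.round(o[4],4))
    C=cloud(s); g=cv2.cvtColor(s['frame'],cv2.COLOR_BGR2GRAY)
    m=((np.abs(C[...,2]-.054)<.012)&(g>120)&(np.abs(C[...,0]-.57)<.14)&(np.abs(C[...,1]-.08)<.14)).astype(np.uint8)
    ct=max(cv2.findContours(m,0,1)[0],key=cv2.contourArea)
    P=onz(s,ct.reshape(-1,2),.054)[:,:2]
    (c,wh,a)=cv2.minAreaRect(P.astype(np.float32)); print(n,c,wh,a, 'plate z',np.median(C[...,2][m>0]))
E
```

```text
wrist [304.5 161.9] 376 0.0783 [0.5035 0.0316 0.0783] [0.5035 0.0316 0.078 ]
wrist [304.3 160.4] 1124 0.0778 [0.5032 0.0304 0.0778] [0.5032 0.0304 0.078 ]
wrist (0.568802535533905, 0.05583614483475685) (0.09679923951625824, 0.14877595007419586) 82.31217193603516 plate z 0.053548056331742616Traceback (most recent call last):
  File "<stdin>", line 4, in <module>
  File "knob.py", line 10, in knob
    i=1+st[1:,4].argmax(); z=np.median(C[...,2][l==i])
        ~~~~~~~~~~~~~~~^^
ValueError: attempt to get argmax of an empty sequence
```

Request:
move_arm --travel '[[0.05,-0.09,0.4],[0,0,0.5],[0,0,0.4],[0,0,0.2],[0,0,0]]' --rot '[[0,0,0],[0,0,0],[0,0,0],[0,0,0],[0,0,0]]'

```text
clock: 4.7
tcp_pos: [0.5103, 0.0701, 0.082]
tcp_rot: [[-0.406, -0.914, -0.003], [-0.914, 0.406, 0.0], [0.001, 0.003, -1.0]]
wrist_force: [0.3, 0.3, -0.2]
grip_width: 0.0006
grasp_force: 0.0
```

Request:
move_arm --travel '[[0,0,0.02],[0,0,0.02],[0,0,0]]' --rot '[[0,0,0],[0,0,0],[0,0,0]]'

```text
clock: 5.0
tcp_pos: [0.5121, 0.07, 0.0822]
tcp_rot: [[-0.406, -0.914, 0.002], [-0.914, 0.406, -0.0], [-0.001, -0.002, -1.0]]
wrist_force: [-0.4, 0.4, 0.0]
grip_width: 0.0004
grasp_force: 0.0
```

Request:
move_arm --travel '[[0,0,0.02],[0,0,0.02],[0,0,0]]' --rot '[[0,0,0],[0,0,0],[0,0,0]]'

```text
clock: 5.3
tcp_pos: [0.5114, 0.07, 0.0793]
tcp_rot: [[-0.406, -0.914, -0.0], [-0.914, 0.406, -0.0], [0.0, 0.0, -1.0]]
wrist_force: [-0.4, -1.0, 0.9]
grip_width: 0.0003
grasp_force: 0.0
```

Request:
move_arm --travel '[[0,0,0.01],[0,0,0.01],[0,0,0]]' --rot '[[0,0,0],[0,0,0],[0,0,0]]'

```text
clock: 5.6
tcp_pos: [0.5113, 0.07, 0.0782]
tcp_rot: [[-0.406, -0.914, -0.0], [-0.914, 0.406, 0.0], [0.0, 0.0, -1.0]]
wrist_force: [-0.1, -0.8, -0.1]
grip_width: 0.0003
grasp_force: 0.0
```

Request:
move_arm --travel '[[0,0,0.02],[0,0,0.02],[0,0,0.02],[0,0,0.02],[0,0,0]]' --rot '[[0,0,0],[0,0,0],[0,0,0],[0,0,0],[0,0,0]]'

```text
clock: 6.1
tcp_pos: [0.5112, 0.07, 0.0741]
tcp_rot: [[-0.406, -0.914, -0.0], [-0.914, 0.406, 0.0], [0.0, 0.0, -1.0]]
wrist_force: [0.3, 0.5, 0.1]
grip_width: 0.0005
grasp_force: 0.0
```

Request:
move_arm --travel '[[0,0,0.01],[0,0,0],[0,0,0]]' --rot '[[0,0,0],[0,0,0],[0,0,0]]'

```text
clock: 6.4
tcp_pos: [0.5114, 0.07, 0.0738]
tcp_rot: [[-0.406, -0.914, 0.0], [-0.914, 0.406, -0.0], [0.0, -0.0, -1.0]]
wrist_force: [0.7, -0.1, 0.6]
grip_width: 0.0005
grasp_force: 0.0
```

Request:
move_arm --travel '[[0,0,0.01],[0,0,0],[0,0,0]]' --rot '[[0,0,0],[0,0,0],[0,0,0]]'

```text
clock: 6.7
tcp_pos: [0.5114, 0.07, 0.0733]
tcp_rot: [[-0.406, -0.914, -0.0], [-0.914, 0.406, -0.0], [0.0, 0.0, -1.0]]
wrist_force: [0.3, -0.3, -0.6]
grip_width: 0.0005
grasp_force: 0.0
```

Request:
move_arm --travel '[[0,0,0.01],[0,0,0],[0,0,0]]' --rot '[[0,0,0],[0,0,0],[0,0,0]]'

```text
clock: 7.0
tcp_pos: [0.5115, 0.07, 0.073]
tcp_rot: [[-0.406, -0.914, 0.0], [-0.914, 0.406, -0.0], [-0.0, -0.0, -1.0]]
wrist_force: [-1.0, -0.1, 2.6]
grip_width: 0.0003
grasp_force: 1.0
```

Request:
move_arm --travel '[[0,0,0.01],[0,0,0],[0,0,0]]' --rot '[[0,0,0],[0,0,0],[0,0,0]]'

```text
clock: 7.3
tcp_pos: [0.5114, 0.0699, 0.0724]
tcp_rot: [[-0.406, -0.914, -0.0], [-0.914, 0.406, -0.0], [0.0, 0.0, -1.0]]
wrist_force: [-2.2, -0.7, 3.9]
grip_width: 0.0002
grasp_force: 1.7
```

Request:
move_arm --travel '[[0,0,0.01],[0,0,0],[0,0,0]]' --rot '[[0,0,0],[0,0,0],[0,0,0]]'

```text
clock: 7.6
tcp_pos: [0.5113, 0.0699, 0.0719]
tcp_rot: [[-0.406, -0.914, -0.0], [-0.914, 0.406, -0.0], [0.0, 0.0, -1.0]]
wrist_force: [-3.1, -1.7, 5.3]
grip_width: 0.0006
grasp_force: 2.6
```

Request:
move_arm --travel '[[0,0,0.01],[0,0,0],[0,0,0]]' --rot '[[0,0,0],[0,0,0],[0,0,0]]'

```text
clock: 7.9
tcp_pos: [0.5113, 0.0698, 0.0718]
tcp_rot: [[-0.406, -0.914, -0.001], [-0.914, 0.406, -0.0], [0.001, 0.001, -1.0]]
wrist_force: [-4.8, -0.6, 7.4]
grip_width: 0.0002
grasp_force: 4.2
```

Request:
move_arm --travel '[[0,0,0.01],[0,0,0],[0,0,0]]' --rot '[[0,0,0],[0,0,0],[0,0,0]]'

```text
clock: 8.2
tcp_pos: [0.5113, 0.0698, 0.0718]
tcp_rot: [[-0.405, -0.914, -0.001], [-0.914, 0.405, -0.0], [0.001, 0.001, -1.0]]
wrist_force: [-6.8, -1.6, 11.7]
grip_width: 0.0002
grasp_force: 5.9
```

Request:
move_arm --travel '[[0,0,-0.1],[0,0,-0.4],[0,0,-0.4],[0.39,-0.08,-0.1],[0.39,-0.09,0]]' --rot '[[0,0,0],[0,0,0],[0,0,0],[0,0,0],[0,0,0]]'

```text
clock: 8.7
tcp_pos: [0.5044, 0.0308, 0.122]
tcp_rot: [[-0.405, -0.915, 0.003], [-0.915, 0.405, -0.0], [-0.001, -0.003, -1.0]]
wrist_force: [0.3, -0.7, -0.1]
grip_width: 0.0002
grasp_force: 0.0
```

Request:
move_arm --travel '[[0,0,0],[0,0,0],[0,0,0],[0,0,0]]' --rot '[[0,0,0],[0,0,0],[0,0,0],[0,0,0]]' --claw -0.2

```text
clock: 9.1
tcp_pos: [0.5033, 0.0316, 0.1205]
tcp_rot: [[-0.405, -0.914, -0.0], [-0.914, 0.405, 0.0], [-0.0, 0.0, -1.0]]
wrist_force: [0.6, 0.6, 0.2]
grip_width: 0.03
grasp_force: 0.0
```

Run:
```python
from knob import *
s=snap('wrist','w2.png')
st=arm.read_state(); T=np.array(st['tcp_pos']);R=np.array(st['tcp_rot'])
print(T,np.round(R,4).tolist(),st['qpos'][5],st['grip_width'],np.round(st['wrist_force'],2))
p=proj(s,[[.5033,.031,.078],T,T+R[:,2]*.019]); print(np.round(p,1))
for o in knob(s,p[0],45): print(np.round(o[0],1),o[1],round(float(o[2]),4),np.round(o[3],4),np.round(o[4],4))
cv2.imwrite('pics/w2c.png',cv2.resize(s['frame'][130:330,200:440],None,fx=3,fy=3))
```

```text
[0.50330981 0.03151413 0.12056733] [[-0.405, -0.9143, -0.0003], [-0.9143, 0.405, 0.0002], [-0.0001, 0.0004, -1.0]] -2.9022759926609774 0.03426485823246093 [-0.72 -0.34  0.27]
[[320.4 224.2]
 [320.9 249.4]
 [320.8 237.1]]
[319.3 226.4] 433 0.0783 [0.5047 0.0321 0.0783] [0.5047 0.0322 0.078 ]
[320.  221.7] 1466 0.0778 [0.5028 0.0292 0.0778] [0.5028 0.0291 0.078 ]
```

View pics/w2c.png

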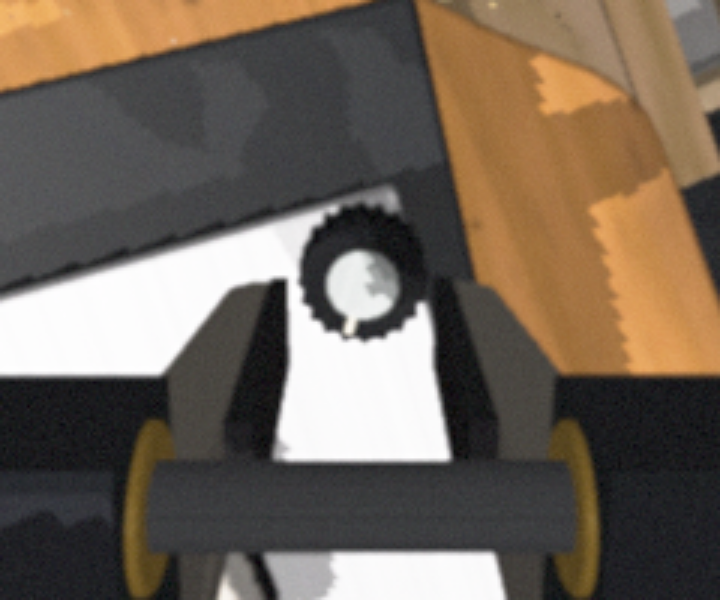

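The knob (about (321,221)) is centred between the fingers, and its cap is at (321,225). A white index tick at (317,238) will show how far the knob turns. Lowering and gripping.

Request:
move_arm --travel '[[0,0,0],[0,0,0],[0,0,0.3],[0,0,0.3],[0,0,0.25]]' --rot '[[0,0,0],[0,0,0],[0,0,0],[0,0,0],[0,0,0]]'

```text
clock: 9.65
tcp_pos: [0.5032, 0.031, 0.0776]
tcp_rot: [[-0.406, -0.914, -0.0], [-0.914, 0.406, 0.0], [0.0, 0.0, -1.0]]
wrist_force: [-0.7, 0.3, -0.3]
grip_width: 0.0554
grasp_force: 0.0
```

Request:
move_arm --travel '[[0,0,0],[0,0,0],[0,0,0]]' --rot '[[0,0,0],[0,0,0],[0,0,0]]'

```text
clock: 9.95
tcp_pos: [0.504, 0.0308, 0.0791]
tcp_rot: [[-0.406, -0.914, 0.001], [-0.914, 0.406, -0.0], [-0.0, -0.001, -1.0]]
wrist_force: [-0.4, -0.7, -0.1]
grip_width: 0.0549
grasp_force: 0.0
```

Request:
move_arm --travel '[[0,0,0],[0,0,0],[0,0,0],[0,0,0],[0,0,0]]' --rot '[[0,0,0],[0,0,0],[0,0,0],[0,0,0],[0,0,0]]' --claw 0.6 --grip_force 12

```text
clock: 10.45
tcp_pos: [0.5029, 0.031, 0.0783]
tcp_rot: [[-0.406, -0.914, -0.001], [-0.914, 0.406, 0.0], [0.0, 0.001, -1.0]]
wrist_force: [-1.6, 0.4, 2.9]
grip_width: 0.0294
grasp_force: 12.0
```

Request:
move_arm --travel '[[0,0,0],[0,0,0],[0,0,0],[0,0,0],[0,0,0]]' --rot '[[0,0,1],[0,0,1],[0,0,1],[0,0,1],[0,0,1]]'

```text
clock: 10.95
tcp_pos: [0.5028, 0.0311, 0.0782]
tcp_rot: [[-0.756, -0.654, -0.001], [-0.654, 0.756, 0.0], [0.001, 0.001, -1.0]]
wrist_force: [-2.5, 0.8, 2.0]
grip_width: 0.0293
grasp_force: 12.0
```

Request:
move_arm --travel '[[0,0,0],[0,0,0],[0,0,0],[0,0,0],[0,0,0]]' --rot '[[0,0,1],[0,0,1],[0,0,1],[0,0,1],[0,0,1]]'

```text
clock: 11.45
tcp_pos: [0.5027, 0.0312, 0.0782]
tcp_rot: [[-0.962, -0.273, -0.002], [-0.273, 0.962, 0.001], [0.001, 0.001, -1.0]]
wrist_force: [-2.9, 1.4, 2.9]
grip_width: 0.0294
grasp_force: 12.0
```

Request:
move_arm --travel '[[0.005,0.004,-0.005],[0,0,0],[0,0,0],[0,0,0],[0,0,0]]' --rot '[[0,0,1],[0,0,1],[0,0,1],[0,0,1],[0,0,1]]'

```text
clock: 11.95
tcp_pos: [0.5028, 0.0314, 0.0785]
tcp_rot: [[-0.987, 0.159, -0.001], [0.159, 0.987, 0.001], [0.001, 0.001, -1.0]]
wrist_force: [-1.2, 2.0, 1.2]
grip_width: 0.0297
grasp_force: 12.0
```

Request:
move_arm --travel '[[0,0,0],[0,0,0],[0,0,0],[0,0,0],[0,0,0]]' --rot '[[0,0,1],[0,0,1],[0,0,1],[0,0,1],[0,0,1]]'

```text
clock: 12.45
tcp_pos: [0.5028, 0.0316, 0.0785]
tcp_rot: [[-0.828, 0.561, -0.0], [0.561, 0.828, 0.001], [0.001, 0.001, -1.0]]
wrist_force: [-0.7, 2.0, 1.0]
grip_width: 0.0296
grasp_force: 12.0
```

Request:
move_arm --travel '[[0,0,0],[0,0,0],[0,0,0],[0,0,0],[0,0,0]]' --rot '[[0,0,1],[0,0,1],[0,0,1],[0,0,1],[0,0,1]]'

```text
clock: 12.95
tcp_pos: [0.503, 0.0316, 0.0785]
tcp_rot: [[-0.513, 0.858, -0.0], [0.858, 0.513, 0.001], [0.001, 0.0, -1.0]]
wrist_force: [-1.9, 2.0, 0.3]
grip_width: 0.0296
grasp_force: 12.0
```

Request:
move_arm --travel '[[0,0,0],[0,0,0],[0,0,0],[0,0,0],[0,0,0]]' --rot '[[0,0,1],[0,0,1],[0,0,1],[0,0,1],[0,0,0]]'

```text
clock: 13.45
tcp_pos: [0.5031, 0.0317, 0.0786]
tcp_rot: [[-0.191, 0.982, 0.0], [0.982, 0.191, 0.001], [0.001, 0.0, -1.0]]
wrist_force: [-0.1, 3.2, 1.1]
grip_width: 0.0295
grasp_force: 12.0
```

Request:
move_arm --travel '[[0,0,0],[0,0,0],[0,0,-0.2],[0,0,-0.35],[0,0,-0.35]]' --rot '[[0,0,0],[0,0,0],[0,0,0],[0,0,0],[0,0,0]]' --claw -0.1

```text
clock: 13.95
tcp_pos: [0.5031, 0.0308, 0.1246]
tcp_rot: [[-0.192, 0.981, -0.0], [0.981, 0.192, -0.0], [-0.0, -0.0, -1.0]]
wrist_force: [-0.1, -0.2, 0.3]
grip_width: 0.0507
grasp_force: 0.0
```

Request:
move_arm --travel '[[0.36,0.155,0],[0.36,0.155,0],[0,0,0],[0,0,0],[0,0,0]]' --rot '[[0,0,0],[0,0,0],[0,0,1],[0,0,1],[0,0,1]]' --claw 1

```text
clock: 14.45
tcp_pos: [0.5117, 0.0693, 0.1244]
tcp_rot: [[0.071, 0.997, 0.001], [0.997, -0.071, -0.0], [-0.0, 0.001, -1.0]]
wrist_force: [0.9, 0.6, 0.0]
grip_width: 0.013
grasp_force: 0.0
```

Request:
move_arm --travel '[[0,0,0],[0,0,0],[0,0,0],[0,0,0],[0,0,0]]' --rot '[[0,0,1],[0,0,1],[0,0,1],[0,0,1],[0,0,1]]'

```text
clock: 14.95
tcp_pos: [0.5117, 0.0691, 0.1244]
tcp_rot: [[0.487, 0.874, 0.001], [0.874, -0.487, -0.0], [0.0, 0.001, -1.0]]
wrist_force: [-0.1, 0.6, -0.7]
grip_width: 0.0005
grasp_force: 0.0
```

Request:
move_arm --travel '[[0,0,0],[0,0,0.3],[0,0,0.3],[0,0,0.25],[0,0,0]]' --rot '[[0,0,1],[0,0,1],[0,0,1],[0,0,1],[0,0,1]]'

```text
clock: 15.45
tcp_pos: [0.5102, 0.0692, 0.0799]
tcp_rot: [[0.81, 0.586, -0.003], [0.586, -0.81, -0.0], [-0.002, -0.002, -1.0]]
wrist_force: [-0.0, -0.0, -0.2]
grip_width: 0.0005
grasp_force: 0.0
```

Request:
move_arm --travel '[[0,0,0],[0,0,0],[0,0,0]]' --rot '[[0,0,1],[0,0,0],[0,0,0]]'

```text
clock: 15.75
tcp_pos: [0.5118, 0.0692, 0.0816]
tcp_rot: [[0.855, 0.518, 0.001], [0.518, -0.855, -0.0], [0.001, 0.001, -1.0]]
wrist_force: [1.0, -0.4, -0.7]
grip_width: 0.0006
grasp_force: 0.0
```

Request:
move_arm --travel '[[0,0,0.05],[0,0,0.05],[0,0,0.05],[0,0,0],[0,0,0]]' --rot '[[0,0,0],[0,0,0],[0,0,0],[0,0,0],[0,0,0]]'

```text
clock: 16.25
tcp_pos: [0.5112, 0.0694, 0.0734]
tcp_rot: [[0.856, 0.516, -0.0], [0.516, -0.856, 0.0], [-0.0, -0.0, -1.0]]
wrist_force: [-0.5, 0.3, 0.5]
grip_width: 0.0004
grasp_force: 0.0
```

Request:
move_arm --travel '[[0,0,0.006],[0,0,0],[0,0,0]]' --rot '[[0,0,0],[0,0,0],[0,0,0]]'

```text
clock: 16.55
tcp_pos: [0.5113, 0.0693, 0.0732]
tcp_rot: [[0.857, 0.516, -0.0], [0.516, -0.857, -0.0], [-0.0, 0.0, -1.0]]
wrist_force: [-0.4, -0.3, 0.1]
grip_width: 0.0001
grasp_force: 0.0
```

Request:
move_arm --travel '[[0,0,0.006],[0,0,0],[0,0,0]]' --rot '[[0,0,0],[0,0,0],[0,0,0]]'

```text
clock: 16.85
tcp_pos: [0.5114, 0.0693, 0.0731]
tcp_rot: [[0.857, 0.516, -0.0], [0.516, -0.857, -0.0], [-0.0, -0.0, -1.0]]
wrist_force: [-1.0, 0.3, 1.9]
grip_width: 0.0006
grasp_force: 0.9
```

Request:
move_arm --travel '[[0,0,0.006],[0,0,0],[0,0,0]]' --rot '[[0,0,0],[0,0,0],[0,0,0]]'

```text
clock: 17.15
tcp_pos: [0.5114, 0.0693, 0.0731]
tcp_rot: [[0.857, 0.516, -0.0], [0.516, -0.857, -0.0], [-0.0, 0.0, -1.0]]
wrist_force: [-1.9, -0.0, 5.2]
grip_width: 0.0007
grasp_force: 2.6
```

Request:
move_arm --travel '[[0,0,0.006],[0,0,0],[0,0,0]]' --rot '[[0,0,0],[0,0,0],[0,0,0]]'

```text
clock: 17.45
tcp_pos: [0.5114, 0.0693, 0.073]
tcp_rot: [[0.857, 0.516, -0.0], [0.516, -0.857, -0.0], [-0.0, -0.0, -1.0]]
wrist_force: [-4.3, 0.8, 8.1]
grip_width: 0.0005
grasp_force: 3.7
```

Request:
move_arm --travel '[[0,0,0.006],[0,0,0],[0,0,0]]' --rot '[[0,0,0],[0,0,0],[0,0,0]]'

```text
clock: 17.75
tcp_pos: [0.5114, 0.0693, 0.073]
tcp_rot: [[0.857, 0.516, -0.0], [0.516, -0.857, -0.0], [-0.0, -0.0, -1.0]]
wrist_force: [-4.2, 0.2, 8.8]
grip_width: 0.0005
grasp_force: 4.8
```

Request:
move_arm --travel '[[0,0,0.006],[0,0,0],[0,0,0]]' --rot '[[0,0,0],[0,0,0],[0,0,0]]'

```text
clock: 18.05
tcp_pos: [0.5115, 0.0693, 0.073]
tcp_rot: [[0.856, 0.516, -0.0], [0.516, -0.856, -0.0], [-0.0, -0.0, -1.0]]
wrist_force: [-5.9, 0.3, 11.4]
grip_width: 0.0002
grasp_force: 5.9
```

Request:
move_arm --travel '[[0,0,0.007],[0,0,0],[0,0,0]]' --rot '[[0,0,0],[0,0,0],[0,0,0]]'

```text
clock: 18.35
tcp_pos: [0.5115, 0.0693, 0.0729]
tcp_rot: [[0.856, 0.516, -0.001], [0.516, -0.856, -0.0], [-0.001, -0.0, -1.0]]
wrist_force: [-7.2, 0.5, 14.9]
grip_width: 0.0004
grasp_force: 7.2
```

Request:
move_arm --travel '[[0,0,0.005],[0,0,0],[0,0,0],[0,0,0],[0,0,0]]' --rot '[[0,0,0],[0,0,0],[0,0,0],[0,0,0],[0,0,0]]'

```text
clock: 18.85
tcp_pos: [0.5115, 0.0693, 0.0729]
tcp_rot: [[0.856, 0.516, -0.001], [0.516, -0.856, -0.0], [-0.001, -0.0, -1.0]]
wrist_force: [-7.5, -0.4, 16.0]
grip_width: 0.0006
grasp_force: 8.1
```

Request:
move_arm --travel '[[0,0,-0.1],[0,0,-0.6],[0,0,-0.8],[0,0,-0.8],[0,0,0]]' --rot '[[0,0,0],[0,0,0],[0,0,0],[0,0,0],[0,0,0]]'

```text
clock: 19.35
tcp_pos: [0.5153, 0.069, 0.1923]
tcp_rot: [[0.857, 0.516, 0.012], [0.516, -0.857, -0.001], [0.01, 0.007, -1.0]]
wrist_force: [0.3, -0.5, 1.0]
grip_width: 0.0005
grasp_force: 0.0
```

Request:
move_arm --travel '[[-0.7,0.5,0],[-0.7,0.5,0],[-0.7,0.5,0],[0,0,0],[0,0,0]]' --rot '[[0,0,0],[0,0,0],[0,0,0],[0,0,0],[0,0,0]]'

```text
clock: 19.85
tcp_pos: [0.4597, -0.0495, 0.1854]
tcp_rot: [[0.858, 0.514, -0.001], [0.514, -0.858, 0.001], [-0.0, -0.001, -1.0]]
wrist_force: [-0.7, 0.3, -0.8]
grip_width: 0.0001
grasp_force: 0.0
```

Run:
```python
from h import *
s=snap('side','side1.png'); t=snap('top','top1.png')
a=cv2.imread('pics/side0.png');a2=cv2.imread('pics/top0.png')
print(arm.read_state()['tcp_pos'],np.round(arm.read_state()['wrist_force'],1))
c=lambda f:cv2.resize(f[175:285,230:375],(390,296),interpolation=cv2.INTER_CUBIC)
d=lambda f:cv2.resize(f[140:275,225:375],(390,296),interpolation=cv2.INTER_CUBIC)
cv2.imwrite('pics/cmp.png',np.vstack([np.hstack([c(a),c(s['frame'])]),np.hstack([d(a2),d(t['frame'])])]))
w=np.hanning(0)
for x,y,(r0,r1,c0,c1) in((a,s['frame'],(190,255,255,310)),(a2,t['frame'],(150,240,240,300))):
    g=[cv2.cvtColor(i[r0:r1,c0:c1],6).astype(np.float32) for i in(x,y)]; print(cv2.phaseCorrelate(*g))
```

```text
[ 0.46018708 -0.04835715  0.18564793] [ 0.9 -0.1 -0.3]
((-0.052021934445164675, 0.039935513907686016), 0.9996769154513324)
((-0.0019641654607767123, -0.10128316594117592), 1.0079063784634625)
```

View pics/cmp.png

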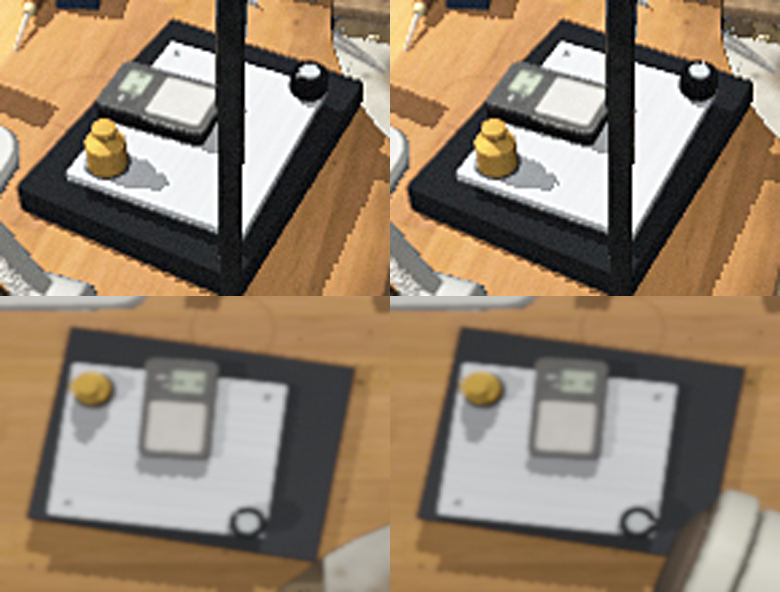

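The before and after pictures (left and right) match: the plate, brass weight and scale have not shifted (under 0.1 px), and the arm is clear. Handing in.

```bash
python3 -c "
from rig import arm
print(arm.close_job())"
```

```text
the job is handed in; nothing more can be done
None
```

Job handed in at about 20 s: a gentle press showed roughly 2 mm of gap under the screw foot, I turned the knob 145° clockwise, and a 16 N press beside it then moved the plate only about 0.2 mm, from the same contact height as before (so not jacked), with the plate and scale unmoved.

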